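# Part-stopper three steel pots in order of size

## Robot

A 7-joint arm with a two-finger parallel gripper is mounted at the origin on the work surface. World frame = base frame: x ahead of the robot, y to its left, z up, the work surface at z = 0. Lengths are in mm, angles in degrees, forces in N, time in s.
With the tool pointing down it reaches from about 425 to 950 mm from the base axis. Payload 4.7 kg.
Tool frame: the origin (TCP) lies midway between the tips of the shut fingers; the grasp point (between the pads) lies 19 mm behind it; z points along the fingers, y is the line along which they close (so a half turn about z gives the same grasp; the last joint's range is limited). The gripper opens to 87 mm and grips with 3 to 60 N. Pads are 19 mm wide; open, the fingers measure 117 mm over their backs; the gripper's body (75 mm by 190 mm) begins 51 mm behind the grasp point.
Start: joints at [-66.629, 26.849, -2.785, 87.806, 1.381, 65.374, -4.715], TCP at [285.517, 611.661, 222.573] pointing down, gripper open.
Joint ranges: [-148.3, 148.3], [-19.14, 114.17], [-79.39, 73.82], [5.75, 140.21], [-59.74, 239.74], [12.07, 113.84], [-152.46, 152.46]. Speed limits (degrees/s): [147.25, 147.25, 180, 180, 180, 180, 180].

## Interface

Orientations are given as [roll, pitch, yaw] about the fixed x, y, z axes, in that order (R = Rz(yaw) Ry(pitch) Rx(roll)).
In Python, from rig import * gives the robot as it stands. The module is installed in compiled form; this text tells all that it offers.
- The arm moves only by the tool play_rows, never from a script. Its argument "targets" is a list of rows, each a list of 7 numbers: the shift along the world's x, y, z in cm, then the turn, a rotation vector about the world's x, y, z in rad, then the opening, from 0 (shut) to 1 (fully open). A call has exactly 8 rows; each row shifts and turns the commanded pose from where the row before left it; what a row does not reach is not made up. A row lasts 1/12 s, in which the tool goes at most 41.7 mm and 7.16 degrees, less where a joint would pass 70% of its speed; a pose out of reach is approached as far as the arm can. A call is refused whole if a number of a shift passes 4.17 or a number of a turn 0.125, either way. A call with a gripper value outside its range is refused whole. The fingers move at their own pace and stop on an object; the grip force is fixed at half the most. Time passes only in rows, so rows that do not move let the fingers close, or fill a call up. It gives the time, the measured TCP pose, the force, the opening and the grip force at its end, in the units of the state.
- observe(): the state, without advancing time (a new reading comes with each control period).
- capture(name): name is "scene" or "top" or "wrist"; returns (picture, depth): 384x512x3 uint8, red, green, blue; 384x512 float32, mm along the optical axis (not along the pixel's ray), 0 where there is no reading.
- get_calibration(name): a dict with "mtx" (3x3 intrinsics, pixels), "extrinsics" (4x4, takes a point from camera to world coordinates); the wrist camera has in their place "T_tool_cam" (4x4, takes a point from camera to tool coordinates, whose origin is the TCP and whose axes are the flange's). Camera axes: x right, y down, z forward; pixel columns grow to the right and rows downward; lengths in mm; the calibration is good to about 2 mm. A picture is of the moment at which its call begins: read the wrist's pose just before it. get_calibration takes no time and is no camera call.
- finish_job(): hands the job in; it is judged then, once.
Trained networks look in the newest picture that a camera, given by its name, has taken for a name from the list of things; names that differ only in an ending like _2 or _b are one class to them, and where a whole thing is asked for, a point or a joint stands for the part that bears it (a point fixed in the world has none). Each returns a list of dicts, best first, with "confidence" (0 to 1); they miss things now and then, are a little off and sometimes report something else, mostly with a low value. They report only what shows in the picture. A call takes as long as a camera call.
- outline_of(name, camera): "pixels" (384x512 bool, what is visible of it) and "box" ([left, top, width, height] in pixels, round what is visible of it).
- place_of(name, camera): "at" ([column, row] in pixels: a listed point, or the origin of a listed thing).
The state is a dict: "clock": time; "joint_positions": joint angles; "dq": joint speeds; "tau": joint torques, N m; "tool_pos": TCP position; "orientation": TCP orientation; "force": force on the tool from outside, world axes, zero at the start; "wrist_torque": the same for the moment, N m; "grip_width": finger opening in mm; "gripper_force": force on a finger pad.
Only numpy, scipy, OpenCV 4.12 (cv2) and the standard library are available. Lean on these libraries where they do the work, as an engineer would, in place of code of your own. Each camera call takes 0.05 s, during which the arm holds its last target. There are 200 camera calls.

## Task

Part-stopper the three steel pots whose stoppers stand up on their stems: with the fingertips, lightly press each stopper straight down until about half of its stem is left showing - the widest pot first, then the middle-sized one, then the narrowest. Do not drive any stopper home, and do not lift, tip or push aside the pots; leave everything else on the bench where it is.

Things in the scene. Friction and masses are not known exactly. Their poses are not given: they have to be found in the camera images.
- pot_wide: the wide pot: a plain round steel pot 96 mm across and 55 mm high to its rim, about 600 g, standing loose on the bench (it slides or tips if pushed sideways). Origin at the centre of its underside, z up
- top_wide (a point): centre of the upper face of that pot's stopper, where to press. The stopper is a flat white round head 52 mm across and 8 mm thick on a black stem; the stem shows 20 mm between rim and head when the stopper is fully up, so this point is then 83 mm above the bench, and it goes down with the stopper
- stopper_wide (a joint): how far that stopper has been pushed down into the pot, in m: 0 fully up (20 mm of stem showing), 0.010 half-way, 0.020 driven home with the head on the rim. It starts between 0 and 0.003. It slides straight down against a steady friction of about 4 N (plus 15 N per m/s), does not spring back and stays where it is left; the resistance does not rise until it is home
- pot_middle: the middle-sized pot: a plain round steel pot 68 mm across and 70 mm high to its rim, about 500 g, standing loose on the bench (it slides or tips if pushed sideways). Origin at the centre of its underside, z up
- top_middle (a point): centre of the upper face of that pot's stopper, where to press. The stopper is a flat white round head 40 mm across and 8 mm thick on a black stem; the stem shows 20 mm between rim and head when the stopper is fully up, so this point is then 98 mm above the bench, and it goes down with the stopper
- stopper_middle (a joint): how far that stopper has been pushed down into the pot, in m: 0 fully up (20 mm of stem showing), 0.010 half-way, 0.020 driven home with the head on the rim. It starts between 0 and 0.003. It slides straight down against a steady friction of about 4 N (plus 15 N per m/s), does not spring back and stays where it is left; the resistance does not rise until it is home
- pot_narrow: the narrow pot: a plain round steel pot 44 mm across and 85 mm high to its rim, about 400 g, standing loose on the bench (it slides or tips if pushed sideways). Origin at the centre of its underside, z up
- top_narrow (a point): centre of the upper face of that pot's stopper, where to press. The stopper is a flat white round head 30 mm across and 8 mm thick on a black stem; the stem shows 20 mm between rim and head when the stopper is fully up, so this point is then 113 mm above the bench, and it goes down with the stopper
- stopper_narrow (a joint): how far that stopper has been pushed down into the pot, in m: 0 fully up (20 mm of stem showing), 0.010 half-way, 0.020 driven home with the head on the rim. It starts between 0 and 0.003. It slides straight down against a steady friction of about 4 N (plus 15 N per m/s), does not spring back and stays where it is left; the resistance does not rise until it is home
- pot_done: a shut steel pot, 64 mm across, with a flat black screw lid as wide as itself (68 mm) in place of a stopper, 82 mm high in all. Loose; leave alone. Origin: centre of underside
- tape: white ring (tape roll core) 68 mm across, 19 mm high, lying flat, loose; leave alone. Origin: centre of underside
- dishes: stack of three shut culture dishes, 89 mm across, 42 mm high, loose; leave alone. Origin: centre of underside
- weight: brass balance weight with a knob, 44 mm across, 54 mm high, loose; leave alone. Origin: centre of underside
- driver: black-handled screwdriver lying flat, 170 mm long along its x axis, 26 mm high, loose; leave alone. Origin: under the middle of its length
- bottle: small white bottle, 56 mm across, 105 mm high, loose; leave alone. Origin: centre of underside

How it is judged:
By the outcome, as a careful person would: the job done as asked, in the order asked, and still so for the second after the job is handed in, with the robot touching nothing.
It also fails if it takes over 45 s, if anything falls off the work surface, if the arm or the gripper's body presses on something with over 40 N, if the wrist force passes 120 N, or if a joint passes its speed limit or range.

## Working session

There is one attempt and no reset: what is moved stays moved. The work goes in short steps, Python scripts to look and compute and a tool call to move; the robot and the scene stay as the last step left them, time stands still between calls to the robot, and variables do not carry over. Pictures are saved under pics/ and viewed, at most 10 in all, crops included, and the job is handed in when it is done.

Besides the shell and the picture viewer there is one more tool, called after "Call:" as name(argument=value, ...) on one line, values as JSON. play_rows: Moves the arm, as the interface text tells. Its arguments: {"type":"object","properties":{"targets":{"type":"array"}},"required":["targets"]}

```bash
mkdir -p pics
cat > h.py <<'E'
from rig import *
import numpy as np, cv2
def save(name,fn):
    p,d=capture(name); cv2.imwrite('pics/'+fn,cv2.cvtColor(p,cv2.COLOR_RGB2BGR)); return p,d
def world(cam,uv,z):
    c=get_calibration(cam);K=c['mtx'];T=np.array(c['extrinsics'])
    r=T[:3,:3]@np.linalg.inv(K)@np.array([*uv,1.]);o=T[:3,3]
    return o+r*(z-o[2])/r[2]
def pts(cam,d,mask):
    c=get_calibration(cam);K=c['mtx'];T=np.array(c['extrinsics'])
    v,u=np.nonzero(mask&(d>0)); z=d[v,u]
    P=np.linalg.inv(K)@(np.stack([u,v,np.ones_like(u)])*z)
    return (T[:3,:3]@P).T+T[:3,3]
E
cat > a.py <<'E'
from h import *
for cam in('top','scene'):
    p,d=save(cam,cam+'1.png')
    print(cam,np.round(get_calibration(cam)['extrinsics'],2).tolist())
    for n,h in(('wide',83),('middle',98),('narrow',113)):
        for r in place_of('top_'+n,cam)[:2]: print(n,'at',np.round(r['at'],1),round(r['confidence'],2),world(cam,r['at'],h).round(1))
        for r in outline_of('top_'+n,cam)[:2]:
            P=pts(cam,d,r['pixels']); zt=np.percentile(P[:,2],95) if len(P) else 0
            Q=P[abs(P[:,2]-zt)<5] if len(P) else P
            print('  out',r['box'],round(r['confidence'],2),len(P),np.round(zt,1), (Q.min(0)+Q.max(0)).round(1)/2 if len(Q) else '', (np.ptp(Q,axis=0)).round(1) if len(Q) else '')
o=observe();print(o)
E
python3 a.py
```

```text
top [[-0.0, -1.0, 0.05, 508.75], [-1.0, 0.0, -0.0, 15.36], [0.0, -0.05, -1.0, 1395.89], [0.0, 0.0, 0.0, 1.0]]
wide at [313.4 215.4] 0.48 [ 487.7 -170.5   83. ]
  out [306.4, 206.4, 14.0, 18.1] 0.65 196 85.2 [ 497.1 -169.3   84.1] [48.7 46.   7.7]
middle at [270.4 200.4] 0.49 [536.6 -30.6  98. ]
middle at [206.6 210.1] 0.47 [506.1 174.6  98. ]
  out [189.6, 162.8, 21.8, 22.1] 0.18 380 85.9 [624.   198.35  84.8 ] [65.6 65.3  7.8]
narrow at [205. 212.] 0.37 [500.2 177.8 113. ]
  out [200.6, 206.6, 8.2, 12.2] 0.57 75 116.1 [500.15 181.   115.1 ] [25.4 25.6  7.8]
  out [188.5, 163.1, 24.4, 20.2] 0.16 367 86.0 [625.55 198.45  84.85] [62.5 65.4  7.7]
scene [[-0.1, 0.71, -0.69, 1394.04], [1.0, 0.07, -0.07, 67.35], [0.0, -0.7, -0.72, 932.78], [0.0, 0.0, 0.0, 1.0]]
wide at [195.3 169.3] 0.59 [ 509.6 -154.3   83. ]
  out [182.9, 162.8, 16.0, 17.7] 0.59 248 82.2 [ 503.6  -168.35   80.5 ] [54.7 50.7  6.5]
  out [234.9, 169.7, 14.1, 15.2] 0.34 160 98.5 [534.9  -26.2   97.75] [43.7 34.7  8.2]
middle at [241.5 174.8] 0.6 [534.1 -28.7  98. ]
  out [233.8, 170.2, 16.2, 17.8] 0.55 171 98.5 [534.9  -27.
[... 180 characters left out ...]
joint_positions': array([-66.62896178,  26.84660254,  -2.78483186,  87.80505384,
         1.38247259,  65.37341306,  -4.71626053]), 'dq': array([ 0.03524779,  0.07787661,  0.03070691,  0.02085812,  0.02080483,
       -0.04151394, -0.06310635]), 'tau': array([-1.06648662e-03, -5.07682407e+01, -8.09942256e-02, -2.36405754e+01,
       -6.12289435e-02,  3.14057618e-02,  3.17036518e-05]), 'tool_pos': array([285.52996192, 611.66994709, 222.6041729 ]), 'orientation': array([ 1.79991543e+02, -1.15322492e-03,  1.54973765e+02]), 'force': array([-0.08835756, -0.24298775,  0.66490203]), 'wrist_torque': array([-0.01662056,  0.01436495, -0.00980651]), 'gripper_force': 0.0, 'grip_width': 86.92449922247434}
```

Run:
```python
import cv2
a=cv2.imread('pics/top1.png')[110:290,150:370]; cv2.imwrite('pics/c1.png',cv2.resize(a,None,fx=3,fy=3,interpolation=cv2.INTER_CUBIC))
```

```text
(no output)
```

View pics/c1.png

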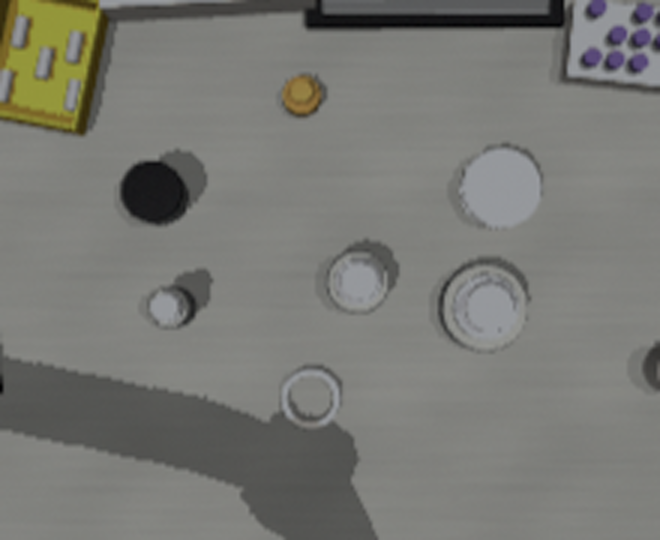

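View pics/scene1.png

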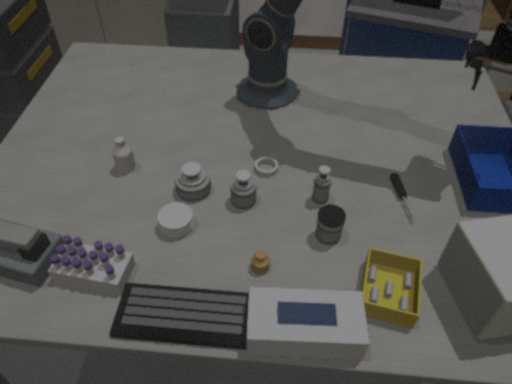

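The top crop shows the wide pot at about (313,212) px, the middle at (269,203) and the narrow at (206,212). The scene view matches that layout. I'll close the fingers and move out towards the narrow pot, with the wrist camera looking on the way.

Call:
play_rows(targets=[[1.3,-2.7,0,0,0,0,0],[1.3,-2.7,0,0,0,0,0],[1.3,-2.7,0,0,0,0,0],[1.3,-2.7,0,0,0,0,0],[1.3,-2.7,0,0,0,0,0],[1.3,-2.7,0,0,0,0,0],[1.3,-2.7,0,0,0,0,0],[1.3,-2.7,0,0,0,0,0]])

```text
clock: 1.37
tool_pos: [390.0, 394.3, 222.8]
orientation: [180.0, 0.0, 155.0]
force: [1.0, -0.2, 0.7]
grip_width: 41.4
gripper_force: 0.0
```

Call:
play_rows(targets=[[1.3,-3.2,0,0,0,0,0],[1.3,-3.2,0,0,0,0,0],[1.3,-3.2,0,0,0,0,0],[1.3,-3.2,0,0,0,0,0],[1.3,-3.2,0,0,0,0,0],[1.3,-3.2,0,0,0,0,0],[1.3,-3.2,0,0,0,0,0],[1.3,-3.2,0,0,0,0,0]])

```text
clock: 2.03
tool_pos: [494.0, 138.1, 223.0]
orientation: [180.0, 0.0, 155.0]
force: [-0.5, 0.4, -0.3]
grip_width: 1.0
gripper_force: 0.0
```

Call:
play_rows(targets=[[0.4,-4,0,0,0,0,0],[0.4,-4,0,0,0,0,0],[0.4,-4,0,0,0,0,0],[0.4,-4,0,0,0,0,0],[0,-3,0,0,0,0,0],[0,-2,0,0,0,0,0],[0,-1,0,0,0,0,0],[0,0,0,0,0,0,0]])

```text
clock: 2.7
tool_pos: [509.3, -82.7, 222.8]
orientation: [-180.0, 0.0, 154.7]
force: [0.4, -0.9, 0.4]
grip_width: 0.2
gripper_force: 0.0
```

```bash
cat >> h.py <<'E'
from scipy.spatial.transform import Rotation as R
def wristT():
    o=observe();T=np.eye(4);T[:3,:3]=R.from_euler('xyz',o['orientation'],degrees=True).as_matrix();T[:3,3]=o['tool_pos']
    return T@np.array(get_calibration('wrist')['T_tool_cam']),o
def wcloud(fn):
    T,o=wristT();p,d=save('wrist',fn);K=get_calibration('wrist')['mtx']
    v,u=np.mgrid[:384,:512];P=np.stack([u*d,v*d,d],-1)@np.linalg.inv(K).T
    return p,d,P@T[:3,:3].T+T[:3,3],o
def heads(W,d,zr,c,r=70):
    m=(d>0)&(abs(W[...,2]-zr)<6)&(np.hypot(W[...,0]-c[0],W[...,1]-c[1])<r)
    n,l,s,_=cv2.connectedComponentsWithStats(m.astype(np.uint8))
    for i in range(1,n):
        if s[i,4]>60:
            Q=W[l==i][:,:3];(cx,cy),rad=cv2.minEnclosingCircle(Q[:,:2].astype(np.float32))
            print('head z',np.median(Q[:,2]).round(1),'n',len(Q),'centre',round(cx,1),round(cy,1),'dia',round(2*rad,1),'mean',Q[:,:2].mean(0).round(1),'px',s[i,:4])
E
python3 - <<'E'
from h import *
p,d,W,o=wcloud('w1.png')
print(o['clock'],o['tool_pos'],o['orientation'],o['force'],o['grip_width'])
print(np.round(get_calibration('wrist')['T_tool_cam'],2).tolist())
print(W[200:380:60,10:510:120].round(0).tolist())
for z,c in((82,(500,-169)),(97,(536,-29)),(112,(504,180))): heads(W,d,z,c)
E
```

```text
2.7 [509.34014549 -82.71416726 222.77214577] [-1.79976147e+02  3.47065342e-02  1.54726202e+02] [ 0.39790442 -0.85234162  0.35771226] 0.2416255156489378
[[0.0, -0.96, -0.28, 76.86], [1.0, 0.0, -0.0, -0.31], [0.0, -0.28, 0.96, -162.56], [0.0, 0.0, 0.0, 1.0]]
[[[425.0, -356.0, 22.0], [488.0, -239.0, 1.0], [551.0, -104.0, 0.0], [615.0, 30.0, 1.0], [678.0, 165.0, 1.0]], [[492.0, -425.0, 0.0], [462.0, -94.0, 313.0], [507.0, -82.0, 246.0], [487.0, -40.0, 313.0], [761.0, 145.0, 0.0]], [[470.0, -152.0, 294.0], [475.0, -100.0, 317.0], [710.0, -179.0, 1.0], [499.0, -46.0, 318.0], [538.0, -9.0, 293.0]]]
head z 81.2 n 2057 centre 500.5 -170.5 dia 51.9 mean [ 499.7 -169.5] px [142 182  53  50]
head z 98.0 n 1472 centre 529.3 -28.7 dia 40.0 mean [528.3 -28.7] px [292 156  44  43]
```

View pics/w1.png

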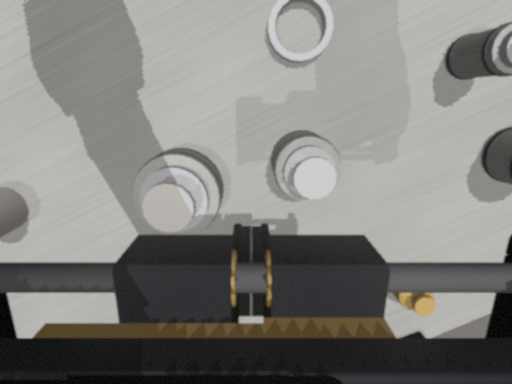

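The wrist view shows the wide head at (167,207) px and the middle at (314,178). Their diameters, 51.9 and 40.0 mm, match the sizes given. Next I'll go above the wide pot and down.

Call:
play_rows(targets=[[-0.3,-2.9,0,0,0,0,0],[-0.3,-2.9,0,0,0,0,0],[-0.3,-2.9,-1,0,0,0,0],[0,0,-2.5,0,0,0,0],[0,0,-2.5,0,0,0,0],[0,0,-2.5,0,0,0,0],[0,0,-2,0,0,0,0],[0,0,-1,0,0,0,0]])

```text
clock: 3.42
tool_pos: [499.7, -164.1, 105.0]
orientation: [180.0, -0.3, 155.2]
force: [0.1, 0.3, -0.4]
grip_width: 0.3
gripper_force: 0.0
```

Call:
play_rows(targets=[[0,0,-0.5,0,0,0,0],[0,0,-0.4,0,0,0,0],[0,0,-0.1,0,0,0,0],[0,0,-0.1,0,0,0,0],[0,0,-0.1,0,0,0,0],[0,0,0,0,0,0,0],[0,0,0,0,0,0,0],[0,0,0,0,0,0,0]])

```text
clock: 4.08
tool_pos: [500.8, -167.4, 96.0]
orientation: [180.0, 0.0, 155.0]
force: [-0.2, 0.1, -0.0]
grip_width: 0.6
gripper_force: 0.0
```

Call:
play_rows(targets=[[0,-0.2,-0.5,0,0,0,0],[0,0,-0.4,0,0,0,0],[0,0,-0.2,0,0,0,0],[0,0,-0.1,0,0,0,0],[0,0,0,0,0,0,0],[0,0,0,0,0,0,0],[0,0,0,0,0,0,0],[0,0,0,0,0,0,0]])

```text
clock: 4.75
tool_pos: [500.6, -169.3, 83.7]
orientation: [180.0, 0.0, 155.0]
force: [0.1, 0.2, 1.2]
grip_width: 0.6
gripper_force: 0.0
```

Call:
play_rows(targets=[[0,0,-0.04,0,0,0,0],[0,0,-0.04,0,0,0,0],[0,0,-0.04,0,0,0,0],[0,0,-0.04,0,0,0,0],[0,0,-0.04,0,0,0,0],[0,0,-0.04,0,0,0,0],[0,0,-0.04,0,0,0,0],[0,0,-0.04,0,0,0,0]])

```text
clock: 5.42
tool_pos: [500.5, -169.4, 80.6]
orientation: [180.0, -0.0, 155.0]
force: [-2.0, 0.0, 3.9]
grip_width: 0.9
gripper_force: 1.9
```

Contact came at about 81 mm, which fits the expected height. I'll press on to z = 73 mm.

Call:
play_rows(targets=[[0,0,-0.1,0,0,0,0],[0,0,-0.1,0,0,0,0],[0,0,-0.1,0,0,0,0],[0,0,-0.1,0,0,0,0],[0,0,-0.1,0,0,0,0],[0,0,-0.1,0,0,0,0],[0,0,0,0,0,0,0],[0,0,0,0,0,0,0]])

```text
clock: 6.08
tool_pos: [500.5, -169.4, 74.1]
orientation: [-180.0, -0.0, 155.0]
force: [0.2, -0.1, 0.5]
grip_width: 0.5
gripper_force: 0.5
```

Call:
play_rows(targets=[[0,0,-0.05,0,0,0,0],[0,0,-0.05,0,0,0,0],[0,0,0,0,0,0,0],[0,0,0,0,0,0,0],[0,0,0.2,0,0,0,0],[0,0,1,0,0,0,0],[0,0,2.5,0,0,0,0],[0,0,3,0,0,0,0]])

```text
clock: 6.75
tool_pos: [499.1, -169.0, 140.1]
orientation: [-179.9, -0.2, 155.0]
force: [0.8, -0.1, 0.6]
grip_width: 0.4
gripper_force: 0.0
```

Call:
play_rows(targets=[[0,2.5,2,0,0,0,0],[0.3,2.5,2,0,0,0,0],[0.3,2.5,2,0,0,0,0],[0.3,2,1.5,0,0,0,0],[0,0,0,0,0,0,0],[0,0,0,0,0,0,0],[0,0,0,0,0,0,0],[0,0,0,0,0,0,0]])

```text
clock: 7.42
tool_pos: [508.6, -75.7, 214.7]
orientation: [-179.9, -0.1, 154.8]
force: [-0.6, 0.0, 0.5]
grip_width: -0.0
gripper_force: 0.0
```

Run:
```python
from h import *
p,d,W,o=wcloud('w2.png')
print(o['clock'],o['tool_pos'],o['force'])
for z,c in((73,(500,-169)),(97,(529,-29)),(112,(504,180))): heads(W,d,z,c)
def hist(c,R0,r1):
    rr=np.hypot(W[...,0]-c[0],W[...,1]-c[1]);print([np.median(W[...,2][(d>0)&(rr<r1)]).round(1)])
    Z=W[...,2][(d>0)&(rr<R0)];print(np.histogram(Z,np.arange(40,100,3)))
hist((500.5,-170),48,15)
```

```text
7.4167 [508.64578931 -75.69266562 214.67529964] [-0.5828714   0.02261563  0.53428821]
head z 73.3 n 2054 centre 500.3 -170.3 dia 51.9 mean [ 499.6 -169.3] px [136 186  53  49]
head z 97.9 n 1539 centre 529.4 -28.7 dia 39.9 mean [528.3 -28.6] px [287 162  45  44]
[np.float64(73.4)]
(array([  59, 1567,  424,   49,  369, 1073,    0,    0,    6,   47,  645,
       1362,    0,    0,    0,    0,    0,    0,    0]), array([40, 43, 46, 49, 52, 55, 58, 61, 64, 67, 70, 73, 76, 79, 82, 85, 88,
       91, 94, 97]))
```

View pics/w2.png

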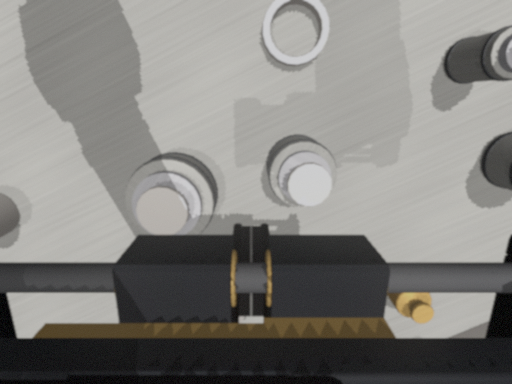

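The wide head is now at 73.3 mm, so about half its stem shows, and the pot hasn't moved (162,210 px). The middle is next, at (529, -28.7).

Call:
play_rows(targets=[[0.6,1.6,0,0,0,0,0],[0.7,1.6,0,0,0,0,0],[0.7,1.5,-0.5,0,0,0,0],[0,0,-1.5,0,0,0,0],[0,0,-2,0,0,0,0],[0,0,-2,0,0,0,0],[0,0,-1.5,0,0,0,0],[0,0,-1,0,0,0,0]])

```text
clock: 8.13
tool_pos: [528.1, -28.4, 128.1]
orientation: [-179.9, -0.2, 154.9]
force: [-0.5, 0.2, -0.2]
grip_width: 0.5
gripper_force: 0.0
```

Call:
play_rows(targets=[[0,0,-1,0,0,0,0],[0,0,-0.5,0,0,0,0],[0,0,0,0,0,0,0],[0,0,0,0,0,0,0],[0,0,0,0,0,0,0],[0,0,0,0,0,0,0],[0,0,0,0,0,0,0],[0,0,0,0,0,0,0]])

```text
clock: 8.8
tool_pos: [529.8, -27.3, 115.9]
orientation: [180.0, 0.0, 155.0]
force: [-0.9, -0.1, 0.6]
grip_width: 0.6
gripper_force: 0.0
```

Next down to 100, then a slow press to 88.

Call:
play_rows(targets=[[0,-0.1,-0.5,0,0,0,0],[0,0,-0.5,0,0,0,0],[0,0,-0.3,0,0,0,0],[0,0,-0.2,0,0,0,0],[0,0,-0.1,0,0,0,0],[0,0,0,0,0,0,0],[0,0,0,0,0,0,0],[0,0,0,0,0,0,0]])

```text
clock: 9.47
tool_pos: [529.6, -28.3, 99.5]
orientation: [180.0, 0.0, 155.0]
force: [0.1, -0.6, -0.5]
grip_width: 0.3
gripper_force: 0.0
```

Call:
play_rows(targets=[[0,0,-0.05,0,0,0,0],[0,0,-0.05,0,0,0,0],[0,0,-0.05,0,0,0,0],[0,0,-0.05,0,0,0,0],[0,0,-0.05,0,0,0,0],[0,0,-0.05,0,0,0,0],[0,0,-0.05,0,0,0,0],[0,0,-0.05,0,0,0,0]])

```text
clock: 10.13
tool_pos: [529.6, -28.3, 95.5]
orientation: [180.0, 0.0, 155.0]
force: [-0.5, -0.1, 4.2]
grip_width: 0.6
gripper_force: 1.9
```

Call:
play_rows(targets=[[0,0,-0.1,0,0,0,0],[0,0,-0.1,0,0,0,0],[0,0,-0.1,0,0,0,0],[0,0,-0.1,0,0,0,0],[0,0,-0.1,0,0,0,0],[0,0,-0.1,0,0,0,0],[0,0,-0.05,0,0,0,0],[0,0,-0.05,0,0,0,0]])

```text
clock: 10.8
tool_pos: [529.6, -28.3, 88.3]
orientation: [180.0, 0.0, 155.0]
force: [-0.8, -0.4, 4.0]
grip_width: 0.4
gripper_force: 1.9
```

Call:
play_rows(targets=[[0,0,0,0,0,0,0],[0,0,0,0,0,0,0],[0,0,0.2,0,0,0,0],[0,0,1,0,0,0,0],[0,0,2.5,0,0,0,0],[0,0,3,0,0,0,0],[0,0,3,0,0,0,0],[0,0,3,0,0,0,0]])

```text
clock: 11.47
tool_pos: [529.0, -28.5, 217.1]
orientation: [-180.0, -0.0, 155.0]
force: [1.0, -0.3, -0.0]
grip_width: 0.5
gripper_force: 0.0
```

Call:
play_rows(targets=[[-0.3,2,0,0,0,0,0],[-0.3,3,0,0,0,0,0],[-0.3,3,0,0,0,0,0],[-0.3,3,0,0,0,0,0],[0,2,0,0,0,0,0],[0,0,0,0,0,0,0],[0,0,0,0,0,0,0],[0,0,0,0,0,0,0]])

```text
clock: 12.13
tool_pos: [517.5, 100.5, 215.6]
orientation: [-180.0, 0.0, 154.9]
force: [0.1, -0.6, 0.2]
grip_width: 0.6
gripper_force: 0.0
```

Run:
```python
from h import *
p,d,W,o=wcloud('w3.png')
print(o['clock'],o['tool_pos'],o['force'])
for z,c in((73,(500,-169)),(88,(529,-29)),(112,(504,180))): heads(W,d,z,c)
```

```text
12.1333 [517.47399101 100.48714806 215.61137962] [ 0.13416064 -0.62191201  0.17853089]
head z 73.0 n 485 centre 490.3 -156.4 dia 36.8 mean [ 488.  -156.4] px [  0 246  38  17]
head z 87.9 n 393 centre 526.9 -28.4 dia 38.7 mean [517.4 -28.9] px [117 227  38  28]
head z 111.8 n 1064 centre 502.4 178.6 dia 29.7 mean [501.8 178.4] px [312 116  37  37]
```

View pics/w3.png

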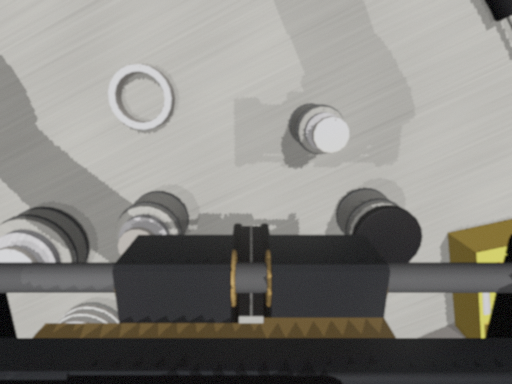

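The middle head is at 87.9 mm. The narrow head shows at (331,134) px, which is (502.3, 178.5) with its top at 111.8 mm and a 29.7 mm diameter, all as expected.

Call:
play_rows(targets=[[-0.4,2,0,0,0,0,0],[-0.4,2,0,0,0,0,0],[-0.4,2,0,0,0,0,0],[-0.3,1.8,-1.5,0,0,0,0],[0,0,-2.5,0,0,0,0],[0,0,-2,0,0,0,0],[0,0,-1.5,0,0,0,0],[0,0,-0.5,0,0,0,0]])

```text
clock: 12.85
tool_pos: [501.4, 177.5, 133.2]
orientation: [-179.8, -0.1, 154.8]
force: [0.3, 0.1, -0.4]
grip_width: 0.6
gripper_force: 0.0
```

Call:
play_rows(targets=[[0,0,-0.3,0,0,0,0],[0,0,0,0,0,0,0],[0,0,0,0,0,0,0],[0,0,0,0,0,0,0],[0,0,0,0,0,0,0],[0,0,0,0,0,0,0],[0,0,0,0,0,0,0],[0,0,0,0,0,0,0]])

```text
clock: 13.52
tool_pos: [502.6, 179.7, 132.6]
orientation: [180.0, 0.0, 155.0]
force: [0.1, -0.3, 0.0]
grip_width: 0.4
gripper_force: 0.0
```

Call:
play_rows(targets=[[0,-0.1,-0.5,0,0,0,0],[0,0,-0.5,0,0,0,0],[0,0,-0.4,0,0,0,0],[0,0,-0.3,0,0,0,0],[0,0,-0.1,0,0,0,0],[0,0,0,0,0,0,0],[0,0,0,0,0,0,0],[0,0,0,0,0,0,0]])

```text
clock: 14.18
tool_pos: [502.7, 178.7, 114.5]
orientation: [180.0, 0.0, 155.0]
force: [-0.1, -0.3, 0.6]
grip_width: 0.7
gripper_force: 0.0
```

Call:
play_rows(targets=[[0,0,-0.05,0,0,0,0],[0,0,-0.05,0,0,0,0],[0,0,-0.05,0,0,0,0],[0,0,-0.05,0,0,0,0],[0,0,-0.05,0,0,0,0],[0,0,-0.05,0,0,0,0],[0,0,-0.05,0,0,0,0],[0,0,-0.05,0,0,0,0]])

```text
clock: 14.85
tool_pos: [502.6, 178.7, 110.7]
orientation: [180.0, 0.0, 155.0]
force: [-0.8, 0.2, 3.6]
grip_width: 0.4
gripper_force: 1.9
```

Contact. The target is 103, so 7.6 mm more.

Call:
play_rows(targets=[[0,0,-0.1,0,0,0,0],[0,0,-0.1,0,0,0,0],[0,0,-0.1,0,0,0,0],[0,0,-0.1,0,0,0,0],[0,0,-0.1,0,0,0,0],[0,0,-0.1,0,0,0,0],[0,0,-0.08,0,0,0,0],[0,0,-0.05,0,0,0,0]])

```text
clock: 15.52
tool_pos: [502.6, 178.7, 102.9]
orientation: [180.0, 0.0, 155.0]
force: [-0.3, -0.1, 3.6]
grip_width: 0.5
gripper_force: 1.9
```

Call:
play_rows(targets=[[0,0,0,0,0,0,0],[0,0,0,0,0,0,0],[0,0,0.2,0,0,0,0],[0,0,1,0,0,0,0],[0,0,2.5,0,0,0,0],[0,0,3,0,0,0,0],[0,0,3,0,0,0,0],[0,0,2,0,0,0,0]])

```text
clock: 16.18
tool_pos: [503.4, 178.8, 223.5]
orientation: [179.8, 0.1, 155.0]
force: [0.3, -0.3, -0.4]
grip_width: 0.4
gripper_force: 0.0
```

Call:
play_rows(targets=[[0,-2,0,0,0,0,0],[0,-2,0,0,0,0,0],[0,-2,0,0,0,0,0],[0,-2,0,0,0,0,0],[0,0,0,0,0,0,0],[0,0,0,0,0,0,0],[0,0,0,0,0,0,0],[0,0,0,0,0,0,0]])

```text
clock: 16.85
tool_pos: [502.5, 100.0, 220.2]
orientation: [180.0, -0.0, 155.1]
force: [0.0, -0.1, 0.1]
grip_width: 0.5
gripper_force: 0.0
```

Run:
```python
from h import *
p,d,W,o=wcloud('w4.png')
print(o['clock'],o['tool_pos'],o['force'])
heads(W,d,103,(502,178))
```

```text
16.85 [502.45713239  99.98291228 220.21173181] [ 0.0425204  -0.12677722  0.08552262]
head z 102.7 n 937 centre 502.3 178.8 dia 30.0 mean [501.8 178.4] px [316 131  35  35]
```

View pics/w4.png

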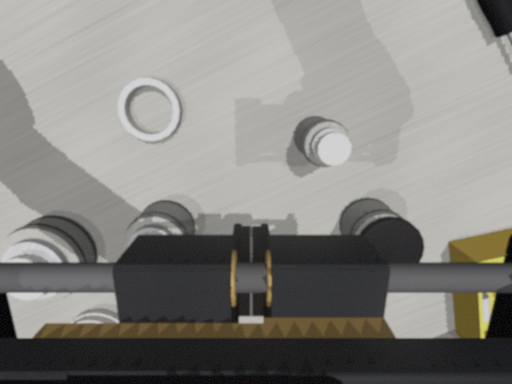

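The narrow head, at (333,148) px, is now at 102.7 mm and still upright in the same place. All three stoppers are half-way down, and the arm is clear.

```bash
python3 -c "
from rig import *
print(finish_job())"
```

```text
the job is handed in; nothing more can be done
None
```

I pressed all three stoppers about half-way down in the order asked (wide 9.7 mm, middle 10.1 mm, narrow 10.3 mm), the pots showed no shift in the wrist-camera checks, and I handed the job in with the arm clear at about 17 s.

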